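# Gauge a shoe last, then hold the heel-plate chest open

### The job

Slide the toe slide of the bench size gauge gently up to the wooden last until the last is snug between it and the heel stop, and leave it there so that I can read the size. Then raise the lid of the heel-plate chest and hold it open at 60 degrees while I pick out the plates of that size: finish while still holding it, since it falls shut by itself. Do not let the lid drop, and leave the other things on the bench where they are.

Things in the scene. Friction and masses are not known exactly. Their poses are not given: they have to be found in the camera images.
- gauge: Bench size gauge (a big caliper for shoe lasts) screwed to the bench: wooden base board 100 (x) x 450 (y) x 18 mm, brass edge strips, white scale. Origin: centre of its underside, on the bench. Its +y is the long axis and points from heel stop to toe slide. It stands on the left or the right of the bench, turned by up to 0.3 rad.
- heel_stop: Fixed dark wooden block with a brass face at the -y end of the gauge, 80 wide x 20 thick x 52 mm high. Origin at the bottom middle of the face that the last's heel rests on, which looks to +y; axes parallel to the gauge's; it stands at y = -205 mm and z = 18 mm in the gauge's frame.
- toe_slide (a joint): Position of the toe slide along the gauge, m, 0 to 0.115: heel stop face and toe face are 0.200 + this value apart. It grows as the slide moves away from the last (gauge +y). The slide runs with 2 N of friction and light damping and stays where it is left. At the start it stands 18 to 68 mm clear of the toe.
- toe_face: Leather-brown contact face of the toe slide, 70 wide x 45 mm high, looking to gauge -y at the last's toe. Origin: bottom middle of the face, about 18 mm above the bench; axes as the gauge's. Behind it is the dark wooden slide block, 86 mm long in all along y, 70 mm wide, its top 63 mm above the bench.
- slide_grip (a point): Grip point on the axis of the upright brass knob on the toe slide: a round post 24 mm in diameter, from 63 to 103 mm above the bench; the point is 86 mm above the bench and 52 mm behind the toe face. Take it from above; with the fingers closing along the slide's direction it cannot slip. Axes as the gauge's.
- last: The wooden shoe last to be gauged, 245 mm long (its y, toe to +y), 87 wide, 88 high, 0.3 to 0.5 kg, loose, standing on the gauge's board with its heel 2 to 10 mm off the heel stop; it slides along the board when pushed. Origin: centre of its underside, 18 mm above the bench.
- last_toe (a point): Foremost point of the last's toe, 122.5 mm from its origin along its y, 20 mm above the gauge's board. Axes are the last's.
- last_heel (a point): Rearmost point of the last's heel, 122.5 mm from its origin along -y, 25 mm above the gauge's board. Axes are the last's.
- chest: Wooden chest of steel heel plates, fixed to the bench: 200 deep (x) x 260 wide (y) x 95 mm high without its lid, brass corners. Origin: centre of its underside. Its -x side is the front and looks roughly to the robot (turned by up to 0.25 rad); the lid is hinged along its back (+x) top edge. It stands on the other side of the bench from the gauge.
- lid_hinge (a point): Middle of the lid's hinge axis: 100 mm behind (+x) and 95.5 mm above the chest's origin; fixed to the chest, axes parallel to the chest's. The hinge axis is its y.
- lid (a joint): Opening angle of the lid in rad: 0 shut (lid level), 1.047 at 60 degrees; a stop in the hinges ends it at 1.4, so that from any angle it falls shut when not held. It starts shut. The free hinge has no noticeable friction.
- lid_panel: The lid: a pale wooden board 205 x 266 x 12 mm, 0.36 to 0.6 kg, with a bow-shaped pull of brass bar at its front edge. Origin on the hinge axis; shut, its axes are the chest's and its -x runs to the front edge. It turns about its y as it opens (front edge up, then back, away from the robot). About 2 to 3 N upwards at the pull raises it.
- pull (a point): Middle of the pull's straight bar: round brass, 10 mm in diameter, parallel to the hinge, 110 mm long. It is 251 mm from the hinge axis, 46 mm beyond the lid's front edge, 102 mm above the bench when shut, free below and in front. Gripped across from above, it rolls between the pads as the lid turns. At 60 degrees it is 316 mm above the bench.
- spare_last: a second wooden last (the mirror-image mate of the measured one, 245 x 87 x 88 mm), standing on the bench; leave it alone. Origin at the centre of its underside.
- hammer: hammer lying on the bench, 260 mm long, wooden handle; leave it alone. Origin at the centre of its underside.
- awl: awl with a dark wooden handle lying on the bench, about 150 mm long; leave it alone. Origin at the centre of its underside.
- pincers: lasting pincers with red grips lying on the bench, 185 mm long; leave them alone. Origin at the centre of its underside.
- wax_tin: round dark tin with a brass lid, 71 mm across, 38 mm high; leave it alone. Origin at the centre of its underside.
- glue_bottle: white glue bottle with a blue spout, 72 mm across, 187 mm high; leave it alone. Origin at the centre of its underside.
- brush_jar: glass jar with brushes in it, 72 mm across, 170 mm high over the brush handles; leave it alone. Origin at the centre of its underside.
Things that resemble listed ones, but are neither listed nor needed, are in the scene too. What is shaped like the last but pink is not meant.

How it is judged:
On the way, in this order (a step that is already met when the one before it is completed fails the run):
1. the toe slide presses on the last's toe (over 2 N) while its heel presses on the heel stop (over 0.5 N) (contact force between toe_face and last above 2 N and contact force between last and heel_stop above 0.5 N and y of last_toe in the frame of toe_face above -0.005 m and y of last_heel in the frame of heel_stop below 0.005 m and x of last_toe in the frame of toe_face between -0.032 and 0.032 m and angle between last's own z axis and vertical below 0.08 rad), for 0.1 s.
2. the hand holds the lid open at 60 degrees, give or take 6 (value of joint lid between 0.942 and 1.152 rad and contact force between the fingers and lid_panel above 0.5 N), for 0.3 s.
At the end, for the whole second after the job is handed in: The fingers hold the lid still at 60 degrees, give or take 6 (0.942 to 1.152 rad, contact over 0.5 N); the last stands upright on the gauge with its toe within 5 mm of the toe face and its heel within 5 mm of the heel stop (all of step 2 and velocity of joint lid between -0.06 and 0.06 rad/s and y of last_toe in the frame of toe_face above -0.005 m and y of last_heel in the frame of heel_stop below 0.005 m and x of last_toe in the frame of toe_face between -0.032 and 0.032 m and angle between last's own z axis and vertical below 0.08 rad and linear speed of last below 0.01 m/s); the arm keeps its last pose, push and grip.
It fails at once if the slide rammed or jammed against the last (over 60 N) (contact force between toe_face and last above 60 N).
It fails at once if the lid dropped or slammed (closing faster than 1.5 rad/s) (velocity of joint lid below -1.5 rad/s).
It fails at once if the last lifted off the gauge's board or thrown over (angle between last's own z axis and vertical above 0.3 rad or z of last in the frame of gauge above 0.05 m).
It fails at once if another thing on the bench pushed aside (over 20 mm) or tipped ((distance of spare_last from where it was at the start of the episode above 0.02 m or angle between spare_last's own z axis and vertical above 0.35 rad) or (distance of hammer from where it was at the start of the episode above 0.02 m or angle between hammer's own z axis and vertical above 0.35 rad) or (distance of awl from where it was at the start of the episode above 0.02 m or angle between awl's own z axis and vertical above 0.35 rad) or (distance of pincers from where it was at the start of the episode above 0.02 m or angle between pincers's own z axis and vertical above 0.35 rad) or (distance of wax_tin from where it was at the start of the episode above 0.02 m or angle between wax_tin's own z axis and vertical above 0.35 rad) or (distance of glue_bottle from where it was at the start of the episode above 0.02 m or angle between glue_bottle's own z axis and vertical above 0.35 rad) or (distance of brush_jar from where it was at the start of the episode above 0.02 m or angle between brush_jar's own z axis and vertical above 0.35 rad)).
It also fails if it takes over 56 s, if anything falls off the work surface, if the arm or the gripper's body presses on something with over 40 N, if the wrist force passes 120 N, or if a joint passes its speed limit or range.

### The arm

A 6-joint arm with a two-finger parallel gripper is mounted at the origin on the work surface. World frame = base frame: x ahead of the robot, y to its left, z up, the work surface at z = 0. Lengths are in m, angles in rad, forces in N, time in s.
With the tool pointing down it reaches from about 0.375 to 0.975 m from the base axis. Payload 3.8 kg.
Tool frame: the origin (TCP) lies midway between the tips of the shut fingers; the grasp point (between the pads) lies 19 mm behind it; z points along the fingers, y is the line along which they close (so a half turn about z gives the same grasp; the last joint's range is limited). The gripper opens to 85 mm and grips with 20 to 120 N. Pads are 22 mm wide; open, the fingers measure 114 mm over their backs; the gripper's body (76 mm by 85 mm) begins 54 mm behind the grasp point. The pads swing forward as they close: fully open they stand 13 mm farther back than shut.
Start: joints at [1.147, 0.264, 1.604, -0, 1.274, -0.037], TCP at [0.255, 0.625, 0.21] pointing down, gripper open.
Joint ranges: [-2.63, 2.63], [-0.94, 2.18], [0.31, 2.57], [-1.31, 4.45], [0, 2.66], [-2.55, 2.55]. Speed limits (rad/s): [2.57, 2.57, 3.14, 3.14, 3.14, 3.14].

### API

Orientations are given as a rotation vector (axis times angle).
In Python, from workcell import bot, cams gives the robot as it stands.
- The arm moves only by the tool play_rows, never from a script. Its argument "rows" is a list of rows, each a list of 2 entries, a list of its own where there are three numbers: the shift along the tool's x, y, z scaled (see below), then the turn, a rotation vector about the tool's x, y, z scaled (see below). A call has 1 to 20 rows; each row is the pose to reach, as a shift and turn from the pose commanded when the call began, along the tool's axes at that moment; what a row does not reach only later rows make up. The controller multiplies each number of a shift by 250 mm and each number of a turn by 45 degrees. A row lasts 1/12 s, in which the tool goes at most 41.7 mm and 7.16 degrees, less where a joint would pass 70% of its speed; a pose out of reach is approached as far as the arm can. A call with a number of a shift or a turn outside -1 to 1 is refused whole. A call with a gripper value outside its range is refused whole. "claw" is the opening, from -1 (shut) to 1 (fully open), set as the call begins (left out, the last holds). The fingers move at their own pace and stop on an object; "newtons" is the grip in N (left out, the last holds). Time passes only in rows, so rows that repeat a pose let the fingers close. It gives the time, the measured TCP pose, the force, the opening and the grip force at its end, in the units of the state.
- bot.read_state(): the state, without advancing time (a new reading comes with each control period).
- cams.read_camera(name): name is "scene" or "side" or "wrist"; returns a dict with "image" (480x640x3 uint8, red, green, blue), "K" (3x3 intrinsics, pixels), "T" (4x4, takes a point from camera to world coordinates); the wrist camera has in their place "mount" (4x4, takes a point from camera to tool coordinates, whose origin is the TCP and whose axes are the flange's). Camera axes: x right, y down, z forward; pixel columns grow to the right and rows downward; lengths in m; the calibration is good to about 2 mm. A picture is of the moment at which its call begins: read the wrist's pose just before it. There is no depth.
- bot.finish_job(): hands the job in; it is judged then, once.
The state is a dict: "time": time; "q": joint angles; "joint_vel": joint speeds; "joint_torque": joint torques, N m; "tool_pos": TCP position; "tcp_rot": TCP orientation; "wrist_force": force on the tool from outside, world axes, zero at the start; "torque": the same for the moment, N m; "width": opening from 0.0 (shut) to 1.0 (fully open); "grip_force": force on a finger pad.
Only numpy, scipy, OpenCV 4.12 (cv2) and the standard library are available. Lean on these libraries where they do the work, as an engineer would, in place of code of your own. Each camera call takes 0.05 s, during which the arm holds its last target. There are 200 camera calls.

## Working session

There is one attempt and no reset: what is moved stays moved. The work goes in short steps, Python scripts to look and compute and a tool call to move; the robot and the scene stay as the last step left them, time stands still between calls to the robot, and variables do not carry over. Pictures are saved under pics/ and viewed, at most 10 in all, crops included, and the job is handed in when it is done.

Besides the shell and the picture viewer there is one more tool, called after "Request:" in YAML: its name, and indented under it one key for each argument. play_rows: Moves the arm, as the interface text tells. Its arguments: {"type":"object","properties":{"rows":{"type":"array","items":{"type":"array"}},"claw":{"type":"number"},"newtons":{"type":"number"}},"required":["rows"]}

```bash
mkdir -p pics
cat > h.py <<'E'
import numpy as np, cv2
from scipy.spatial.transform import Rotation as R
from workcell import bot, cams
def cam(n):
    s=bot.read_state(); c=cams.read_camera(n)
    if 'T' not in c:
        T=np.eye(4);T[:3,:3]=R.from_rotvec(s['tcp_rot']).as_matrix();T[:3,3]=s['tool_pos'];c['T']=T@c['mount']
    return c
def ray(c,uv):
    d=c['T'][:3,:3]@np.linalg.inv(c['K'])@np.array([uv[0],uv[1],1.]); return c['T'][:3,3],d/np.linalg.norm(d)
def onz(c,uv,z):
    o,d=ray(c,uv); return o+d*(z-o[2])/d[2]
def tri(obs):
    A=np.zeros((3,3));b=np.zeros(3);rs=[ray(c,u) for c,u in obs]
    for o,d in rs:
        P=np.eye(3)-np.outer(d,d);A+=P;b+=P@o
    p=np.linalg.solve(A,b); return p,[np.linalg.norm((np.eye(3)-np.outer(d,d))@(p-o)) for o,d in rs]
def proj(c,p):
    q=np.linalg.inv(c['T'])@np.append(p,1);u=c['K']@q[:3];return u[:2]/u[2]
def save(n,im): cv2.imwrite('pics/'+n+'.png',im[:,:,::-1])
E
python3 - <<'E'
from h import *
import pickle
for n in ['scene','side','wrist']:
    c=cam(n);pickle.dump(c,open(n+'.pkl','wb'));save(n,c['image'])
    print(n,c['T'][:3,3].round(3),c['T'][:3,2].round(2),c['K'][0,0])
print({k:np.round(v,3) for k,v in bot.read_state().items()})
E
```

```text
scene [1.155 0.685 0.806] [-0.54 -0.58 -0.61] 547.3899314218068
side [ 0.431 -0.768  0.881] [ 0.08  0.68 -0.73] 466.48885905317553
wrist [0.187 0.651 0.373] [ 0.26 -0.11 -0.96] 420.6670391167273
{'time': np.float64(0.15), 'q': array([ 1.147,  0.265,  1.605,  0.   ,  1.274, -0.037]), 'joint_vel': array([ 0.001, -0.001, -0.004, -0.001,  0.   ,  0.002]), 'joint_torque': array([ 1.0000e-03, -5.1590e+01, -3.6796e+01, -0.0000e+00,  8.0000e-03,
       -0.0000e+00]), 'tool_pos': array([0.254, 0.625, 0.209]), 'tcp_rot': array([-6.040e-01, -3.083e+00,  3.000e-03]), 'wrist_force': array([-0.676,  0.651, -1.114]), 'torque': array([ 0.003, -0.012, -0.001]), 'grip_force': np.float64(0.0), 'width': np.float64(0.998)}
```

View pics/scene.png

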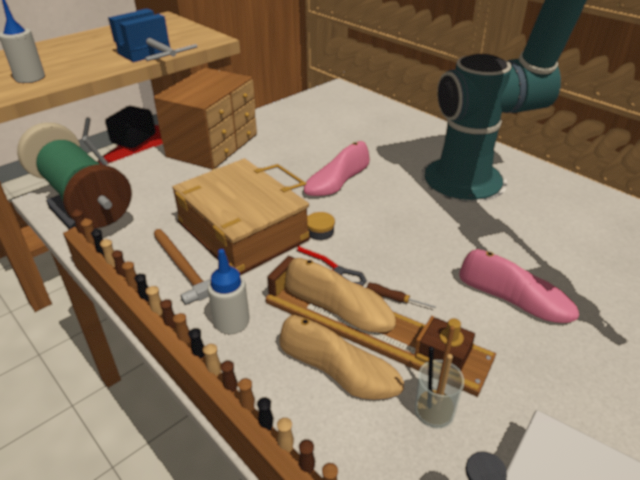

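View pics/side.png

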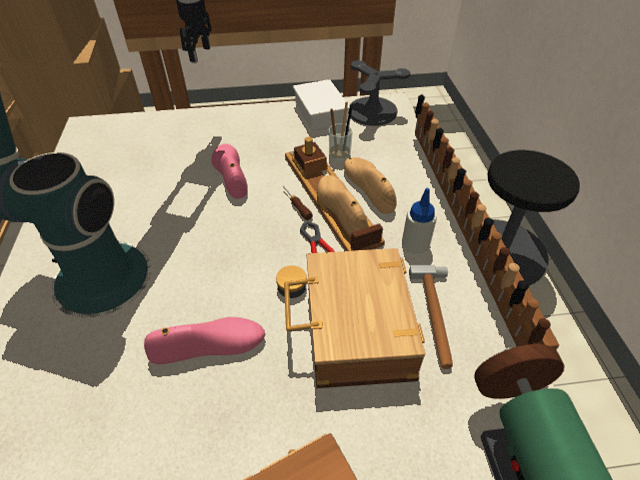

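The scene view shows the measured last on the gauge board at (340,295), with the spare last at (340,355) beside it on the bench. The knob is at (453,328), close to the brush jar at (440,390), and the chest pull is at (290,178). In the side view the knob is at (309,146), the jar at (340,140), the pull bar at (288,305), and the gauge runs (290,152) to (370,240). 

Possible confusions for the last: the spare at (340,355), which stands off the board, and the pink ones at (338,170) and (515,285). For the knob: the brush handles at (447,355). For the pull: the drawer knobs at (230,105) and the hinge straps. I choose the last on the board, the upright post on the slide block, and the brass bow on the chest's robot side. I'll check these in one close crop.

Run:
```python
import pickle
from h import *
S=pickle.load(open('scene.pkl','rb'));D=pickle.load(open('side.pkl','rb'))
def crop(c,x,y,w,h): return cv2.resize(c['image'][y:y+h,x:x+w],(400,300),interpolation=cv2.INTER_CUBIC)
a=np.hstack([crop(S,400,300,100,75),crop(D,270,125,100,75)])
b=np.hstack([crop(S,240,150,100,75),crop(D,265,265,100,75)])
im=np.vstack([a,b])
save('close',im)
```

```text
(no output)
```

View pics/close.png

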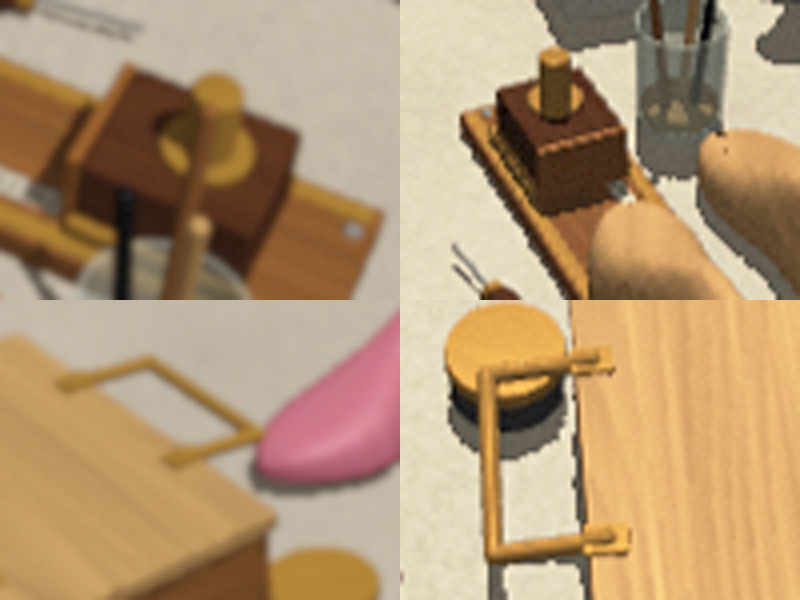

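View pics/wrist.png

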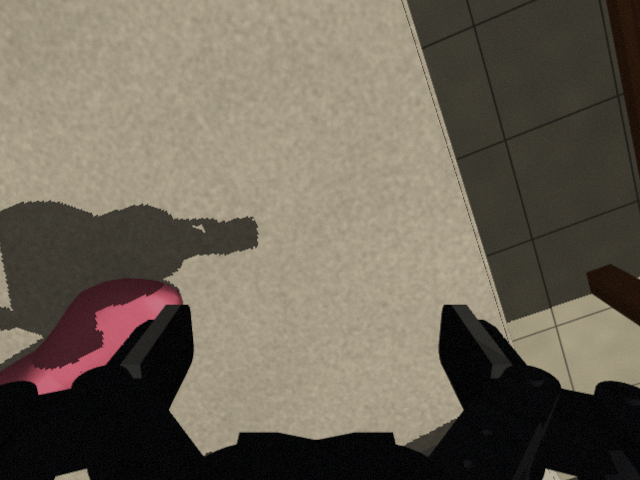

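The crop confirms my choices. The brass post on the dark block has its top at scene (455,320.8) and side (309.3,138). The pull corners are at scene (277.5,165.5) and (303.8,183), and side (288.3,328.3) and (287,283.8). The wrist view shows only bench and a pink last.

Run:
```python
import pickle
from h import *
S=pickle.load(open('scene.pkl','rb'));D=pickle.load(open('side.pkl','rb'))
def t(n,a,b):
    p,r=tri([(S,a),(D,b)]);print(n,p.round(4),np.round(r,4));return p
k=t('knobtop',(455,320.75),(309.25,138))
p1=t('pull+y',(303.75,183),(287,283.75)); p2=t('pull-y',(277.5,165.5),(288.25,328.25))
print('len',np.linalg.norm(p1-p2),'mid',(p1+p2)/2,'dir',np.degrees(np.arctan2(*(p1-p2)[[0,1]])))
c=[onz(S,u,.018) for u in [(268,300),(478,388),(495.5,353)]]
print(np.round(c,4),[np.linalg.norm(c[0]-c[1]),np.linalg.norm(c[2]-c[1])],np.degrees(np.arctan2(*(c[1]-c[0])[[1,0]])))
b=[onz(S,u,.063) for u in [(432.5,316.25),(474.5,333)]];print(np.round(b,4),np.linalg.norm(b[0]-b[1]),np.degrees(np.arctan2(*(b[1]-b[0])[[1,0]])))
print('side corner toe-end',onz(D,(285.5,153),.018))
# lines of the board's near edge: brass mask
im=S['image'].astype(np.uint8);hsv=cv2.cvtColor(im,cv2.COLOR_RGB2HSV)
# lid edges (z .1075)
l=[onz(D,u,.1015) for u in [(306.5,253),(314,380)]];print('lid front',np.round(l,4),np.degrees(np.arctan2(*(l[0]-l[1])[[0,1]])),np.linalg.norm(l[0]-l[1]))
for n,u,z in [('jar S bottom',(437,421),0)]:print(n,onz(S,u,z))
print('jar bottom side',onz(D,(270+282/4,125+165/4),0),'jar rim scene',onz(S,(440,371),.1))
```

```text
knobtop [0.5458 0.3554 0.1047] [0.0037 0.0037]
pull+y [ 0.4395 -0.1603  0.1014] [0.0022 0.0022]
pull-y [ 0.4327 -0.2683  0.1002] [0.0024 0.0024]
len 0.10828921741966638 mid [ 0.43609603 -0.21428303  0.10082502] dir 3.628531164069407
[[0.6963 0.022  0.018 ]
 [0.5651 0.4368 0.018 ]
 [0.477  0.4142 0.018 ]] [np.float64(0.4351030644049939), np.float64(0.09094342971223358)] 107.54715080432283
[[0.5261 0.3014 0.063 ]
 [0.5038 0.3783 0.063 ]] 0.08009301077729021 106.16567931240034
side corner toe-end [0.48000279 0.40743291 0.018     ]
lid front [[ 0.4917 -0.0815  0.1015]
 [ 0.4712 -0.3836  0.1015]] 3.8810362683613926 0.30278725837504666
jar S bottom [0.65693846 0.42279248 0.        ]
jar bottom side [6.41075434e-01 3.42989068e-01 1.11022302e-16] jar rim scene [0.64326428 0.40277416 0.1       ]
```

```bash
cat >> h.py <<'E'
def go(p,yaw=None,Rg=None):
    """row numbers to bring TCP to p with the tool down and its y at yaw (deg)"""
    s=bot.read_state();R0=R.from_rotvec(s['tcp_rot']).as_matrix()
    sh=R0.T@(np.array(p)-s['tool_pos'])/.25
    if Rg is None:
        y=np.array([np.cos(np.radians(yaw)),np.sin(np.radians(yaw)),0]);z=np.array([0,0,-1.]);Rg=np.c_[np.cross(y,z),y,z]
    tu=R.from_matrix(R0.T@Rg).as_rotvec()/np.radians(45)
    print('shift',sh.round(3),'turn',tu.round(3),'len mm',round(np.linalg.norm(sh)*250))
E
python3 - <<'E'
from h import *
go((.546,.355,.25),107.2)
E
```

```text
shift [-1.487 -0.559 -0.163] turn [-0.002 -0.001 -0.875] len mm 399
```

Request:
play_rows:
  rows:
    - [[-0.12, -0.05, -0.03], [0, 0, -0.14]]
    - [[-0.24, -0.09, -0.06], [0, 0, -0.28]]
    - [[-0.36, -0.14, -0.09], [0, 0, -0.42]]
    - [[-0.5, -0.19, -0.12], [0, 0, -0.56]]
    - [[-0.62, -0.23, -0.16], [0, 0, -0.7]]
    - [[-0.75, -0.28, -0.16], [0, 0, -0.82]]
    - [[-0.87, -0.33, -0.16], [0, 0, -0.875]]
    - [[-0.95, -0.36, -0.16], [0, 0, -0.875]]
    - [[-1, -0.375, -0.16], [0, 0, -0.875]]
    - [[-1, -0.375, -0.16], [0, 0, -0.875]]
  claw: 1

```text
time: 0.98
tool_pos: [0.4526, 0.4422, 0.2496]
tcp_rot: [-0.465, 3.107, -0.001]
wrist_force: [-0.3, 0.7, -0.2]
width: 1.0
grip_force: 0.0
```

Run:
```python
from h import *
import pickle
c=cam('wrist');pickle.dump(c,open('w1.pkl','wb'));save('w1',c['image'])
go((.546,.355,.25),107.2)
print(proj(c,np.array([.546,.355,.103])),proj(c,np.array([.64,.385,.1])))
```

```text
shift [-0.258 -0.45  -0.002] turn [ 0.    -0.001 -0.003] len mm 130
[179.44959414 286.00662755] [192.18615745 388.37828572]
```

View pics/w1.png

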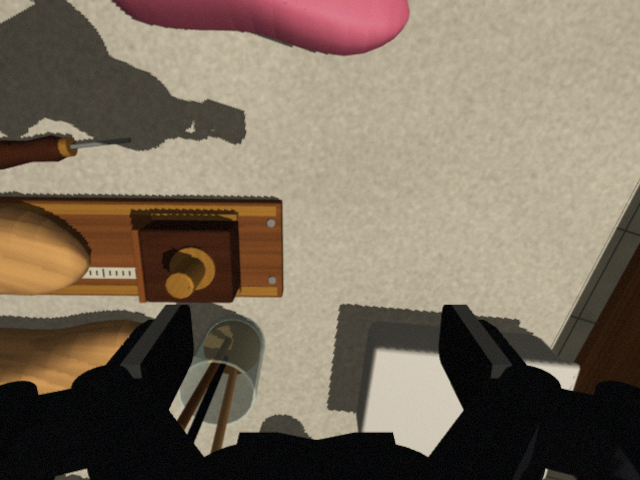

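The wrist view shows the knob top at (181,284) against a predicted (179,286). The board edges are level, from (0,197) to (282,200) and (0,295) to (282,297), so the yaw is right. The toe tip is at (90,260), the toe face at about (138,262), and the jar at (225,370).

Run:
```python
from h import *
import pickle
S,D,W=[pickle.load(open(n+'.pkl','rb')) for n in ('scene','side','w1')]
p,r=tri([(S,(455,320.75)),(D,(309.25,138)),(W,(181,284))]);print(p.round(4),np.round(r,4))
print('on plane',onz(W,(181,284),.103).round(4))
for a,b in [((0,197),(282,200)),((0,295),(282,297))]:
    A,B=onz(W,a,.019),onz(W,b,.019);print(A.round(3),B.round(3),np.degrees(np.arctan2(*(B-A)[[1,0]])))
print('toe',onz(W,(90,260),.038).round(4),'face top mid',onz(W,(137,262),.063).round(4))
u=np.array([-.295,.955]);
for n,q,z in [('jar rim near',(222,318),.12),('jar rim far edge',(218,420),.1),('brush tips',(190,430),.17),('b2',(222,445),.17)]:
    P=onz(W,q,z);d=P[:2]-p[:2];print(n,P.round(3),'along',d@u,'across',d@[u[1],-u[0]])
q=p.copy();q[2]=.20;go(q,107.2)
q[2]=.071;go(q,107.2)
```

```text
[0.5449 0.3556 0.1039] [0.0034 0.0041 0.0013]
on plane [0.5439 0.3558 0.103 ]
[0.55  0.154 0.019] [0.473 0.413 0.019] 106.47282779204232
[0.654 0.163 0.019] [0.571 0.441 0.019] 106.68070365023924
toe [0.5789 0.2544 0.038 ] face top mid [0.5554 0.3058 0.063 ]
jar rim near [0.554 0.396 0.12 ] along 0.03564739200538288 across 0.020344615522488917
jar rim far edge [0.666 0.414 0.1  ] along 0.02037230625178374 across 0.1328218212576271
brush tips [0.617 0.399 0.17 ] along 0.01986863687034835 across 0.08137558485363029
b2 [0.623 0.423 0.17 ] along 0.04158209508055269 across 0.0943543247415207
shift [-0.255 -0.446  0.198] turn [ 0.    -0.001 -0.003] len mm 138
shift [-0.256 -0.446  0.714] turn [ 0.    -0.001 -0.003] len mm 220
```

Request:
play_rows:
  rows:
    - [[-0.06, -0.11, 0.05], [0, 0, 0]]
    - [[-0.13, -0.22, 0.1], [0, 0, 0]]
    - [[-0.19, -0.34, 0.15], [0, 0, 0]]
    - [[-0.255, -0.446, 0.2], [0, 0, 0]]
    - [[-0.255, -0.446, 0.2], [0, 0, 0]]
    - [[-0.255, -0.446, 0.28], [0, 0, 0]]
    - [[-0.255, -0.446, 0.36], [0, 0, 0]]
    - [[-0.255, -0.446, 0.44], [0, 0, 0]]
    - [[-0.255, -0.446, 0.52], [0, 0, 0]]
    - [[-0.255, -0.446, 0.6], [0, 0, 0]]
    - [[-0.255, -0.446, 0.66], [0, 0, 0]]
    - [[-0.255, -0.446, 0.705], [0, 0, 0]]
    - [[-0.255, -0.446, 0.705], [0, 0, 0]]
    - [[-0.255, -0.446, 0.705], [0, 0, 0]]

```text
time: 2.2
tool_pos: [0.5436, 0.3573, 0.0732]
tcp_rot: [0.472, -3.104, 0.0]
wrist_force: [0.9, -0.5, -0.2]
width: 1.001
grip_force: 0.0
```

Request:
play_rows:
  rows:
    - [[0, 0, 0], [0, 0, 0]]
    - [[0, 0, 0], [0, 0, 0]]
    - [[0, 0, 0], [0, 0, 0]]
    - [[0, 0, 0], [0, 0, 0]]
    - [[0, 0, 0], [0, 0, 0]]
    - [[0, 0, 0], [0, 0, 0]]
    - [[0, 0, 0], [0, 0, 0]]
    - [[0, 0, 0], [0, 0, 0]]
    - [[0, 0, 0], [0, 0, 0]]
    - [[0, 0, 0], [0, 0, 0]]
  claw: -1
  newtons: 35

```text
time: 3.03
tool_pos: [0.5452, 0.3564, 0.0747]
tcp_rot: [-0.47, 3.105, 0.0]
wrist_force: [-1.3, -0.8, 5.0]
width: 0.255
grip_force: 34.3
```

Run:
```python
from h import *
s=bot.read_state();print({k:np.round(s[k],4) for k in ('time','tool_pos','wrist_force','width','grip_force')})
```

```text
{'time': np.float64(3.0333), 'tool_pos': array([0.5452, 0.3564, 0.0747]), 'wrist_force': array([-1.2635, -0.8426,  5.0466]), 'width': np.float64(0.2545), 'grip_force': np.float64(34.2641)}
```

Request:
play_rows:
  rows:
    - [[0, -0.01, -0.01], [0, 0, 0]]
    - [[0, -0.025, -0.01], [0, 0, 0]]
    - [[0, -0.04, -0.01], [0, 0, 0]]
    - [[0, -0.055, -0.01], [0, 0, 0]]
    - [[0, -0.07, -0.01], [0, 0, 0]]
    - [[0, -0.085, -0.01], [0, 0, 0]]
    - [[0, -0.1, -0.01], [0, 0, 0]]
    - [[0, -0.115, -0.01], [0, 0, 0]]
    - [[0, -0.13, -0.01], [0, 0, 0]]
    - [[0, -0.145, -0.01], [0, 0, 0]]
    - [[0, -0.16, -0.01], [0, 0, 0]]
    - [[0, -0.17, -0.01], [0, 0, 0]]
    - [[0, -0.18, -0.01], [0, 0, 0]]
    - [[0, -0.18, -0.01], [0, 0, 0]]

```text
time: 4.2
tool_pos: [0.5579, 0.3126, 0.0749]
tcp_rot: [0.469, -3.106, 0.001]
wrist_force: [4.8, 2.0, -10.2]
width: 0.25
grip_force: 35.6
```

Run:
```python
from h import *
import pickle
s=bot.read_state();print({k:np.round(s[k],4) for k in ('time','tool_pos','wrist_force','width','grip_force')})
c=cam('wrist');pickle.dump(c,open('w2.pkl','wb'));save('w2',c['image'])
```

```text
{'time': np.float64(4.2), 'tool_pos': array([0.5579, 0.3126, 0.0749]), 'wrist_force': array([  4.8075,   1.9996, -10.1889]), 'width': np.float64(0.25), 'grip_force': np.float64(35.5965)}
```

View pics/w2.png

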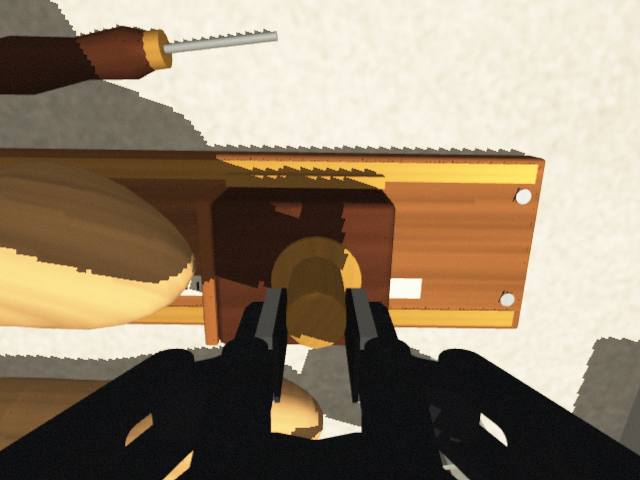

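The wrist view shows the closed fingers on the knob at (316,300). The toe tip at (193,265) is now about 8 mm from the toe face edge at (205,265), and the last is centred on the face. I'll relieve the side load and creep.

Request:
play_rows:
  rows:
    - [[-0.003, -0.006, 0.005], [0, 0, 0]]
    - [[-0.003, -0.012, 0.005], [0, 0, 0]]
    - [[-0.003, -0.018, 0.005], [0, 0, 0]]
    - [[-0.003, -0.024, 0.005], [0, 0, 0]]
    - [[-0.003, -0.028, 0.005], [0, 0, 0]]
    - [[-0.003, -0.028, 0.005], [0, 0, 0]]

```text
time: 4.75
tool_pos: [0.5599, 0.3063, 0.0748]
tcp_rot: [0.47, -3.104, 0.001]
wrist_force: [-4.0, 0.9, -0.8]
width: 0.256
grip_force: 36.4
```

Request:
play_rows:
  rows:
    - [[0, -0.004, 0], [0, 0, 0]]
    - [[0, -0.008, 0], [0, 0, 0]]
    - [[0, -0.012, 0], [0, 0, 0]]
    - [[0, -0.012, 0], [0, 0, 0]]

```text
time: 5.08
tool_pos: [0.5608, 0.3035, 0.0748]
tcp_rot: [0.47, -3.104, 0.001]
wrist_force: [-5.2, 0.1, -0.5]
width: 0.25
grip_force: 36.5
```

Request:
play_rows:
  rows:
    - [[0, -0.004, 0], [0, 0, 0]]
    - [[0, -0.008, 0], [0, 0, 0]]
    - [[0, -0.008, 0], [0, 0, 0]]

```text
time: 5.33
tool_pos: [0.5611, 0.3023, 0.0748]
tcp_rot: [0.469, -3.104, -0.001]
wrist_force: [-5.0, 1.5, -0.3]
width: 0.25
grip_force: 36.5
```

Request:
play_rows:
  rows:
    - [[0.001, -0.004, 0], [0, 0, 0]]
    - [[0.001, -0.008, 0], [0, 0, 0]]
    - [[0.001, -0.008, 0], [0, 0, 0]]

```text
time: 5.58
tool_pos: [0.5616, 0.3006, 0.0748]
tcp_rot: [0.47, -3.105, -0.001]
wrist_force: [-5.3, 2.4, -1.1]
width: 0.254
grip_force: 36.4
```

Request:
play_rows:
  rows:
    - [[0, -0.004, 0], [0, 0, 0]]
    - [[0, -0.008, 0], [0, 0, 0]]
    - [[0, -0.008, 0], [0, 0, 0]]

```text
time: 5.83
tool_pos: [0.5619, 0.2997, 0.0748]
tcp_rot: [0.469, -3.104, -0.004]
wrist_force: [-6.2, 5.2, -1.0]
width: 0.253
grip_force: 36.4
```

Request:
play_rows:
  rows:
    - [[0, -0.002, 0], [0, 0, 0]]
    - [[0, -0.004, 0], [0, 0, 0]]
    - [[0, -0.004, 0], [0, 0, 0]]

```text
time: 6.08
tool_pos: [0.5619, 0.2996, 0.0748]
tcp_rot: [0.469, -3.104, -0.006]
wrist_force: [-6.7, 8.3, -2.2]
width: 0.254
grip_force: 36.4
```

Request:
play_rows:
  rows:
    - [[0, -0.002, 0], [0, 0, 0]]
    - [[0, -0.004, 0], [0, 0, 0]]
    - [[0, -0.004, 0], [0, 0, 0]]

```text
time: 6.33
tool_pos: [0.5619, 0.2996, 0.0748]
tcp_rot: [0.469, -3.104, -0.008]
wrist_force: [-7.9, 10.8, -2.7]
width: 0.254
grip_force: 36.4
```

Run:
```python
from h import *
import pickle
c=[cam('side'),cam('scene')]
a=cv2.resize(c[0]['image'][130:250,280:400],(400,400),interpolation=cv2.INTER_CUBIC)
b=cv2.resize(c[1]['image'][250:370,260:380],(400,400),interpolation=cv2.INTER_CUBIC)
save('gauge2',np.hstack([a,b]))
```

```text
(no output)
```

View pics/gauge2.png

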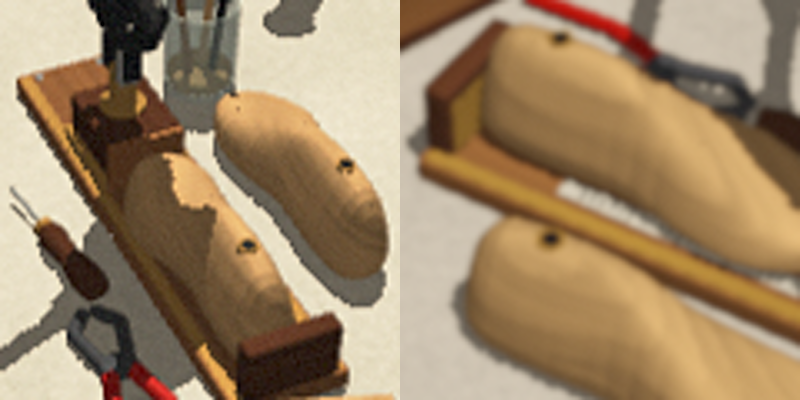

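The crops show the heel against the brass stop face at right (490,90), the toe against the slide at left (150,160), and the last upright and straight. The slide stopped rigidly at 59 mm of travel under about 12 N, so the last is snug. I'll relax, release and rise.

Request:
play_rows:
  rows:
    - [[0.002, 0.003, 0], [0, 0, 0]]
    - [[0.002, 0.003, 0], [0, 0, 0]]

```text
time: 6.6
tool_pos: [0.5619, 0.2996, 0.0748]
tcp_rot: [0.47, -3.105, -0.006]
wrist_force: [-5.7, 9.0, -3.1]
width: 0.253
grip_force: 36.3
```

Request:
play_rows:
  rows:
    - [[0, 0, 0], [0, 0, 0]]
    - [[0, 0, 0], [0, 0, 0]]
    - [[0, 0, 0], [0, 0, 0]]
    - [[0, 0, 0], [0, 0, 0]]
    - [[0, 0, 0], [0, 0, 0]]
    - [[0, 0, 0], [0, 0, 0]]
  claw: 0.2

```text
time: 7.1
tool_pos: [0.5637, 0.2966, 0.0753]
tcp_rot: [-0.469, 3.105, -0.0]
wrist_force: [-0.7, -0.7, -0.1]
width: 0.597
grip_force: 0.0
```

Request:
play_rows:
  rows:
    - [[0, 0, -0.03], [0, 0, 0]]
    - [[0, 0, -0.08], [0, 0, 0]]
    - [[0, 0, -0.16], [0, 0, 0]]
    - [[0, 0, -0.28], [0, 0, 0]]
    - [[0, 0, -0.42], [0, 0, 0]]
    - [[0, 0, -0.56], [0, 0, 0]]
    - [[0, 0, -0.68], [0, 0, 0]]
    - [[0, 0, -0.76], [0, 0, 0]]
    - [[0, 0, -0.8], [0, 0, 0]]
    - [[0, 0, -0.8], [0, 0, 0]]

```text
time: 7.93
tool_pos: [0.5649, 0.2977, 0.2799]
tcp_rot: [-0.469, 3.099, 0.003]
wrist_force: [0.8, 0.5, 0.0]
width: 0.599
grip_force: 0.0
```

Run:
```python
from h import *
s=bot.read_state();print(np.round(s['q'],2),s['width'])
a=R.from_rotvec(s['tcp_rot']).as_matrix();print(a.round(2))
for yaw in (-3.7,-3.7+180): pass
for yaw in (0,90,86.2-0,-3.7): go((.436,-.214,.25),yaw)
go((.436,-.214,.25),-3.7+0)
```

```text
[ 0.45  0.16  1.61 -0.    1.37 -1.43] 0.5994708421220245
[[-0.96 -0.3   0.01]
 [-0.3   0.96  0.  ]
 [-0.01  0.   -1.  ]]
shift [ 1.099 -1.803  0.11 ] turn [0.01  0.005 2.383] len mm 529
shift [ 1.099 -1.803  0.11 ] turn [0.003 0.009 0.383] len mm 529
shift [ 1.099 -1.803  0.11 ] turn [0.003 0.009 0.467] len mm 529
shift [ 1.099 -1.803  0.11 ] turn [0.01  0.005 2.465] len mm 529
shift [ 1.099 -1.803  0.11 ] turn [0.01  0.005 2.465] len mm 529
```

Request:
play_rows:
  rows:
    - [[0.05, -0.08, 0], [0, 0, 0.07]]
    - [[0.12, -0.2, 0], [0, 0, 0.2]]
    - [[0.2, -0.33, 0], [0, 0, 0.33]]
    - [[0.28, -0.46, 0], [0, 0, 0.46]]
    - [[0.36, -0.59, 0], [0, 0, 0.6]]
    - [[0.44, -0.72, 0], [0, 0, 0.73]]
    - [[0.5, -0.82, 0], [0, 0, 0.85]]
    - [[0.54, -0.89, 0], [0, 0, 0.95]]
    - [[0.55, -0.9, 0], [0, 0, 1]]
    - [[0.55, -0.9, 0], [0, 0, 1]]
    - [[0.55, -0.9, 0], [0, 0, 1]]
  claw: -0.1

```text
time: 8.85
tool_pos: [0.4975, 0.0411, 0.2734]
tcp_rot: [-0.753, -3.047, 0.001]
wrist_force: [-0.2, 0.2, 0.0]
width: 0.449
grip_force: 0.0
```

Run:
```python
from h import *
s=bot.read_state();print(s['time'],s['tool_pos'].round(3) if hasattr(s['tool_pos'],'round') else s['tool_pos'],s['width'])
go((.425,-.214,.24),-3.7)
```

```text
8.85 [0.497 0.041 0.273] 0.4486509778804029
shift [-0.219 -1.038  0.134] turn [-0.003 -0.002  1.465] len mm 267
```

Request:
play_rows:
  rows:
    - [[-0.02, -0.08, 0], [0, 0, 0.07]]
    - [[-0.04, -0.2, 0], [0, 0, 0.2]]
    - [[-0.07, -0.33, 0.02], [0, 0, 0.33]]
    - [[-0.1, -0.46, 0.05], [0, 0, 0.46]]
    - [[-0.13, -0.59, 0.07], [0, 0, 0.6]]
    - [[-0.16, -0.72, 0.09], [0, 0, 0.73]]
    - [[-0.18, -0.84, 0.11], [0, 0, 0.85]]
    - [[-0.2, -0.93, 0.13], [0, 0, 0.95]]
    - [[-0.21, -0.98, 0.13], [0, 0, 1]]
    - [[-0.21, -0.98, 0.13], [0, 0, 1]]

```text
time: 9.68
tool_pos: [0.4298, -0.2012, 0.2411]
tcp_rot: [-1.865, -2.526, 0.002]
wrist_force: [0.9, -0.9, -0.4]
width: 0.447
grip_force: 0.0
```

Request:
play_rows:
  rows:
    - [[0, 0, 0], [0, 0, 0.15]]
    - [[0, 0, 0], [0, 0, 0.3]]
    - [[0, 0, 0], [0, 0, 0.42]]
    - [[0, 0, 0], [0, 0, 0.465]]
    - [[0, 0, 0], [0, 0, 0.465]]

```text
time: 10.1
tool_pos: [0.4312, -0.1985, 0.2421]
tcp_rot: [-2.289, -2.151, -0.001]
wrist_force: [-0.1, -0.4, -0.1]
width: 0.45
grip_force: 0.0
```

Run:
```python
from h import *
import pickle
c=cam('wrist');pickle.dump(c,open('w3.pkl','wb'));save('w3',c['image'])
for y in (-.1603,-.2683): print(proj(c,np.array([.4395 if y>-.2 else .4327,y,.102])))
go((.436,-.214,.083),-3.7)
```

```text
[324.50735675 155.38511279]
[323.46043559 293.821948  ]
shift [-0.061  0.024  0.636] turn [-0.001 -0.001  0.005] len mm 160
```

View pics/w3.png

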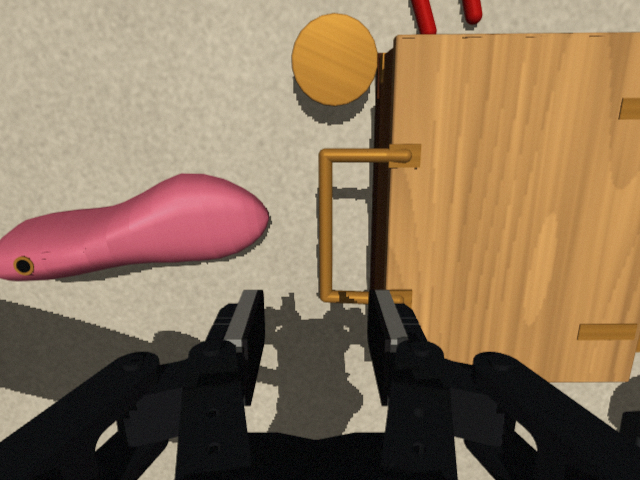

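The wrist view shows the pull bar from (326,156) to (325.5,297), parallel to the pads and free of the wax tin at (335,60). The lid's front edge is at column 390. This agrees with the two-view result to 2-3 px.

Run:
```python
from h import *
import pickle
S,D,W=[pickle.load(open(n+'.pkl','rb')) for n in ('scene','side','w3')]
P=[tri([(S,a),(D,b),(W,w)]) for a,b,w in [((303.75,183),(287,283.75),(326,156)),((277.5,165.5),(288.25,328.25),(325.5,297))]]
for p in P: print(p[0].round(4),np.round(p[1],4))
a,b=P[0][0],P[1][0];m=(a+b)/2;print('mid',m,'dir',np.degrees(np.arctan2(*(a-b)[[0,1]])),'len',np.linalg.norm(a-b))
w=[onz(W,(326,156),.102),onz(W,(325.5,297),.102)];print(np.round(w,4),np.mean(w,0),np.degrees(np.arctan2(*(w[0]-w[1])[[0,1]])))
go((m[0],m[1],.085),-3.7)
```

```text
[ 0.4399 -0.1605  0.1016] [0.0026 0.0019 0.0008]
[ 0.4331 -0.2696  0.1012] [0.0034 0.0017 0.002 ]
mid [ 0.43651911 -0.21501194  0.10140226] dir 3.538876508456497 len 0.10929886770981985
[[ 0.4405 -0.1608  0.102 ]
 [ 0.4342 -0.2711  0.102 ]] [ 0.43735163 -0.21597071  0.102     ] 3.3118307108181293
shift [-0.064  0.026  0.628] turn [-0.001 -0.001  0.005] len mm 158
```

Request:
play_rows:
  rows:
    - [[-0.03, 0.01, 0.05], [0, 0, 0]]
    - [[-0.065, 0.027, 0.12], [0, 0, 0]]
    - [[-0.065, 0.027, 0.2], [0, 0, 0]]
    - [[-0.065, 0.027, 0.28], [0, 0, 0]]
    - [[-0.065, 0.027, 0.36], [0, 0, 0]]
    - [[-0.065, 0.027, 0.44], [0, 0, 0]]
    - [[-0.065, 0.027, 0.51], [0, 0, 0]]
    - [[-0.065, 0.027, 0.57], [0, 0, 0]]
    - [[-0.065, 0.027, 0.61], [0, 0, 0]]
    - [[-0.065, 0.027, 0.63], [0, 0, 0]]
    - [[-0.065, 0.027, 0.63], [0, 0, 0]]

```text
time: 11.07
tool_pos: [0.4357, -0.2157, 0.0838]
tcp_rot: [-2.289, -2.148, 0.001]
wrist_force: [0.3, 0.0, -0.5]
width: 0.451
grip_force: 0.0
```

Request:
play_rows:
  rows:
    - [[0, 0, 0], [0, 0, 0]]
    - [[0, 0, 0], [0, 0, 0]]
    - [[0, 0, 0], [0, 0, 0]]
    - [[0, 0, 0], [0, 0, 0]]
    - [[0, 0, 0], [0, 0, 0]]
    - [[0, 0, 0], [0, 0, 0]]
    - [[0, 0, 0], [0, 0, 0]]
  claw: -1
  newtons: 40

```text
time: 11.65
tool_pos: [0.4363, -0.2167, 0.0852]
tcp_rot: [2.292, 2.148, 0.0]
wrist_force: [-0.1, -0.2, -0.4]
width: 0.001
grip_force: 0.2
```

Run:
```python
from h import *
s=bot.read_state();print({k:np.round(s[k],4) for k in ('time','q','tool_pos','wrist_force','width','grip_force')})
R0=R.from_rotvec(s['tcp_rot']).as_matrix();p0=np.array(s['tool_pos'])
c=np.radians(-3.5);X=np.array([np.cos(c),np.sin(c),0]);r=.251;a0=np.arcsin(.0065/r)
for d in range(0,61,5):
    a=a0+np.radians(d);dp=X*r*(np.cos(a0)-np.cos(a))+np.array([0,0,r*(np.sin(a)-np.sin(a0))])
    print(d,(R0.T@dp/.25).round(3))
```

```text
{'time': np.float64(11.65), 'q': array([-0.5121,  0.0239,  2.1226, -0.    ,  0.9947, -0.4472]), 'tool_pos': array([ 0.4363, -0.2167,  0.0852]), 'wrist_force': array([-0.1401, -0.2191, -0.4482]), 'width': np.float64(0.0014), 'grip_force': np.float64(0.2098)}
0 [0. 0. 0.]
5 [ 0.     0.006 -0.087]
10 [ 0.     0.02  -0.174]
15 [ 0.     0.041 -0.259]
20 [ 0.     0.07  -0.342]
25 [ 0.     0.105 -0.422]
30 [ 0.     0.148 -0.498]
35 [ 0.001  0.197 -0.571]
40 [ 0.001  0.252 -0.639]
45 [ 0.001  0.313 -0.702]
50 [ 0.001  0.379 -0.759]
55 [ 0.002  0.45  -0.811]
60 [ 0.002  0.525 -0.856]
```

The fingers shut fully, so they missed the bar. I'll look.

Run:
```python
from h import *
c=cam('side');w=cam('wrist')
a=cv2.resize(c['image'][210:360,240:390],(400,400),interpolation=cv2.INTER_CUBIC)
save('miss',np.hstack([a,cv2.resize(w['image'],(533,400))[:,100:500]]))
```

```text
(no output)
```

View pics/miss.png

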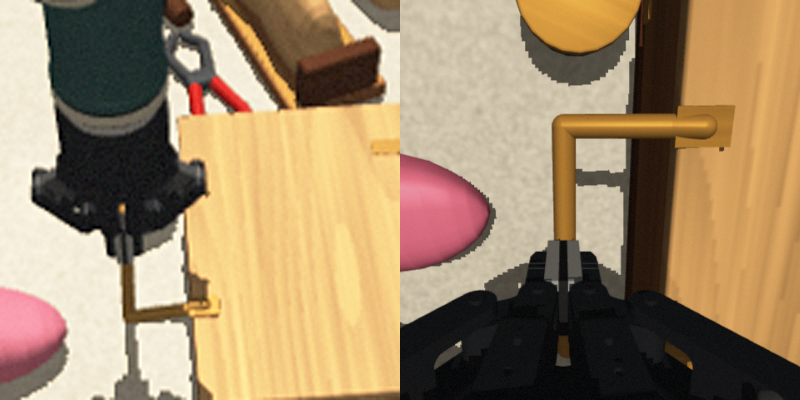

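The crop shows the bar in line with the fingers: it enters between the tips at (565,240) on the right and reappears in the gap at (563,345). I'll check the heights numerically.

Run:
```python
from h import *
w=cam('wrist');d=cam('side');s=bot.read_state();p=np.array(s['tool_pos'])
cor=((562-300)/.8328,125/.8328)
for z in (.09,.102,.115): print(z,onz(w,cor,z).round(4))
print('proj corner',proj(w,[.4402,-.1607,.102]),'seen',cor)
print('tcp px',proj(w,p),'grasp px',proj(w,p+[0,0,.019]),'bar under tcp px',proj(w,[.437,p[1],.102]), 'bar -y end',proj(w,[.4337,-.27,.102]))
print('side tcp',proj(d,p),'side grasp',proj(d,p+[0,0,.019]),'bar ends',proj(d,[.4402,-.1607,.102]),proj(d,[.4337,-.27,.102]))
print('width,grip',s['width'],s['grip_force'],s['time'])
```

```text
0.09 [ 0.4392 -0.1606  0.09  ]
0.102 [ 0.4393 -0.1594  0.102 ]
0.115 [ 0.4394 -0.1581  0.115 ]
proj corner [317.37182564 153.73516381] seen (314.60134486071087, 150.0960614793468)
tcp px [316.53085045 283.52327047] grasp px [316.66781031 303.58914386] bar under tcp px [318.22189986 300.97582737] bar -y end [318.28152807 416.25870046]
side tcp [287.21885591 310.03109104] side grasp [286.74205689 304.63650895] bar ends [286.39288144 283.23880877] [287.6899879  327.88945618]
width,grip -0.0005967686921619432 0.6890404187606691 11.85
```

Request:
play_rows:
  rows:
    - [[0, 0, -0.01], [0, 0, 0]]
    - [[0, 0, -0.02], [0, 0, 0]]
    - [[0, 0, -0.03], [0, 0, 0]]
    - [[0, 0, -0.03], [0, 0, 0]]
    - [[0, 0, -0.03], [0, 0, 0]]

```text
time: 12.27
tool_pos: [0.4365, -0.2167, 0.0928]
tcp_rot: [2.292, 2.148, 0.0]
wrist_force: [0.0, -0.0, -0.2]
width: 0.001
grip_force: 0.0
```

Run:
```python
from h import *
import pickle
D=pickle.load(open('side.pkl','rb'));d=cam('side')
f=lambda c:cv2.cvtColor(c['image'],cv2.COLOR_RGB2GRAY).astype(np.float32)
A,B=f(D),f(d)
for n,(x,y,w,h) in dict(corner=(278,316,24,22),lidback=(390,320,36,36),armroot=(296,316,26,18)).items():
    r=cv2.matchTemplate(B[y-8:y+h+8,x-8:x+w+8],A[y:y+h,x:x+w],cv2.TM_CCOEFF_NORMED);_,m,_,l=cv2.minMaxLoc(r);print(n,m.round(2),l[0]-8,l[1]-8)
w=cam('wrist')['image'];hsv=cv2.cvtColor(w,cv2.COLOR_RGB2HSV)
for row in (170,220,260,275,280,285,290,295,300,310,320,330,360,400): 
    print(row,[tuple(int(v) for v in w[row,c]) for c in range(296,340,4)])
```

```text
Traceback (most recent call last):
AttributeError: 'float' object has no attribute 'round'
```

Run:
```python
from h import *
import pickle
D=pickle.load(open('side.pkl','rb'));d=cam('side')
f=lambda c:cv2.cvtColor(c['image'],cv2.COLOR_RGB2GRAY).astype(np.float32)
A,B=f(D),f(d)
for n,(x,y,w,h) in dict(corner=(278,316,24,22),lidback=(390,320,36,36),armroot=(296,316,26,18)).items():
    r=cv2.matchTemplate(B[y-8:y+h+8,x-8:x+w+8],A[y:y+h,x:x+w],cv2.TM_CCOEFF_NORMED);_,m,_,l=cv2.minMaxLoc(r);print(n,round(m,2),l[0]-8,l[1]-8)
w=cam('wrist')['image']
def ch(p):
    r,g,b=map(int,p); return '#' if max(r,g,b)<40 else 'B' if r-b>45 else 'g' if abs(r-b)<18 else '.'
for row in range(200,430,8): print(row,''.join(ch(w[row,c]) for c in range(270,366,2)))
```

```text
corner 0.9 0 0
lidback 0.99 0 0
armroot 0.8 0 0
200 ..................BBBBBBBBBBBBB.................
208 .................BBBBBBBBBBBBBBgggggggg.gggggggg
216 ..................BBBBBBBBBBBBBggggggggggggg.ggg
224 ..................BBBBBBBBBBBBB.................
232 ..................BBBBBBBBBBBBB.................
240 ..................BBBBBBBBBBBBB.................
248 ..................BBBBBBBBBBBBB.................
256 ..................BBBBBBBBBBBBB.................
264 ..................BBBBBBBBBBBBB.................
272 ..................BBBBBBBBBBBBB.................
280 ..................BBBBBBBBBBBBB.................
288 ....................BBBBBBBB....................
296 ..............ggggggg#####ggggggg...............
304 ......#######gggggggg#####gggggggg#######.......
312 ...g#########gggggggg#####gggggggg#########g....
320 .g##########ggggggggg#####gggggggg##########ggg.
328 gg##########ggggggggg#####ggggggggg##########ggg
336 g###########ggggggggg#####ggggggggg###########g.
344 ###################gg#####gg####################
352 ################################################
360 ################################################
368 ################################################
376 ################################################
384 ################################################
392 ################################################
400 ################################################
408 #####################.BBBB######################
416 ####################gg.....#####################
424 ####################ggggggg#####################
```

The lid has not moved and the gap is empty. The visible pad tips sit higher than the TCP, so the pads probably closed just over the bar. I'll open, go about 15 mm deeper and close again.

Request:
play_rows:
  rows:
    - [[0, 0, 0], [0, 0, 0]]
    - [[0, 0, 0], [0, 0, 0]]
    - [[0, 0, 0], [0, 0, 0]]
    - [[0, 0, 0], [0, 0, 0]]
    - [[0, 0, 0.01], [0, 0, 0]]
    - [[0, 0, 0.03], [0, 0, 0]]
    - [[0, 0, 0.05], [0, 0, 0]]
    - [[0, 0, 0.07], [0, 0, 0]]
    - [[0, 0, 0.085], [0, 0, 0]]
    - [[0, 0, 0.085], [0, 0, 0]]
  claw: -0.1

```text
time: 13.25
tool_pos: [0.4353, -0.216, 0.0698]
tcp_rot: [-2.29, -2.147, 0.001]
wrist_force: [-0.3, -0.3, 0.4]
width: 0.451
grip_force: 0.0
```

Request:
play_rows:
  rows:
    - [[0, 0, 0], [0, 0, 0]]
    - [[0, 0, 0], [0, 0, 0]]
    - [[0, 0, 0], [0, 0, 0]]
    - [[0, 0, 0], [0, 0, 0]]
    - [[0, 0, 0], [0, 0, 0]]
    - [[0, 0, 0], [0, 0, 0]]
    - [[0, 0, 0], [0, 0, 0]]
  claw: -1

```text
time: 13.83
tool_pos: [0.4372, -0.2168, 0.0716]
tcp_rot: [2.291, 2.147, 0.002]
wrist_force: [4.6, 0.6, -3.1]
width: 0.088
grip_force: 38.9
```

Gripped (width 0.088, 39 N). I'll raise the lid along the arc in stages.

Request:
play_rows:
  rows:
    - [[0, 0.003, -0.018], [0, 0, 0]]
    - [[0, 0.004, -0.035], [0, 0, 0]]
    - [[0, 0.006, -0.061], [0, 0, 0]]
    - [[0, 0.009, -0.087], [0, 0, 0]]
    - [[0, 0.015, -0.13], [0, 0, 0]]
    - [[0, 0.023, -0.174], [0, 0, 0]]
    - [[0, 0.033, -0.217], [0, 0, 0]]
    - [[0, 0.044, -0.259], [0, 0, 0]]
    - [[0, 0.044, -0.259], [0, 0, 0]]

```text
time: 14.58
tool_pos: [0.4476, -0.2173, 0.1382]
tcp_rot: [2.292, 2.148, 0.0]
wrist_force: [0.4, 1.0, -2.8]
width: 0.096
grip_force: 39.0
```

Request:
play_rows:
  rows:
    - [[0, 0.007, -0.025], [0, 0, 0]]
    - [[0, 0.017, -0.053], [0, 0, 0]]
    - [[0, 0.029, -0.083], [0, 0, 0]]
    - [[0, 0.046, -0.124], [0, 0, 0]]
    - [[0, 0.064, -0.163], [0, 0, 0]]
    - [[0, 0.085, -0.202], [0, 0, 0]]
    - [[0, 0.107, -0.239], [0, 0, 0]]
    - [[0, 0.131, -0.276], [0, 0, 0]]
    - [[0, 0.156, -0.312], [0, 0, 0]]
    - [[0, 0.174, -0.335], [0, 0, 0]]
    - [[0, 0.174, -0.335], [0, 0, 0]]

```text
time: 15.5
tool_pos: [0.4902, -0.2195, 0.2224]
tcp_rot: [-2.29, -2.147, 0.002]
wrist_force: [-7.9, 2.6, 4.2]
width: 0.094
grip_force: 39.2
```

Request:
play_rows:
  rows:
    - [[0, 0.006, -0.012], [0, 0, 0]]
    - [[0, 0.019, -0.029], [0, 0, 0]]
    - [[0, 0.034, -0.048], [0, 0, 0]]
    - [[0, 0.063, -0.08], [0, 0, 0]]
    - [[0, 0.095, -0.112], [0, 0, 0]]
    - [[0, 0.127, -0.141], [0, 0, 0]]
    - [[0, 0.161, -0.17], [0, 0, 0]]
    - [[0, 0.196, -0.196], [0, 0, 0]]
    - [[0, 0.232, -0.222], [0, 0, 0]]
    - [[0, 0.262, -0.242], [0, 0, 0]]
    - [[0, 0.29, -0.258], [0, 0, 0]]
    - [[0, 0.308, -0.267], [0, 0, 0]]
    - [[0, 0.308, -0.267], [0, 0, 0]]
    - [[0, 0.308, -0.267], [0, 0, 0]]

```text
time: 16.67
tool_pos: [0.568, -0.2237, 0.2901]
tcp_rot: [-2.291, -2.149, -0.003]
wrist_force: [-6.3, 6.2, 8.0]
width: 0.098
grip_force: 39.7
```

Run:
```python
from h import *
import pickle
s=bot.read_state();print({k:np.round(s[k],4) for k in ('time','tool_pos','wrist_force','width','grip_force')})
p=np.array(s['tool_pos']);z0=.102-.0716
# angle from TCP displacement since the grasp (0.4372,-0.2168,0.0716)
dx=np.hypot(*(p[:2]-[.4372,-.2168]));dz=p[2]-.0716;a0=np.arcsin(.0065/.251)
print('angle z',np.degrees(np.arcsin((dz+.0065)/.251)-a0),'angle x',np.degrees(np.arccos(np.cos(a0)-dx/.251)-a0))
c=cam('scene');d=cam('side');pickle.dump((c,d),open('end.pkl','wb'))
save('end',np.hstack([cv2.resize(c['image'][60:390,150:510],(400,367)),cv2.resize(d['image'][120:450,240:600],(400,367))]))
```

```text
{'time': np.float64(16.6667), 'tool_pos': array([ 0.568 , -0.2237,  0.2901]), 'wrist_force': array([-6.2595,  6.1658,  7.9853]), 'width': np.float64(0.0983), 'grip_force': np.float64(39.7105)}
angle z 62.19367520123268 angle x 59.98530279835052
```

View pics/end.png

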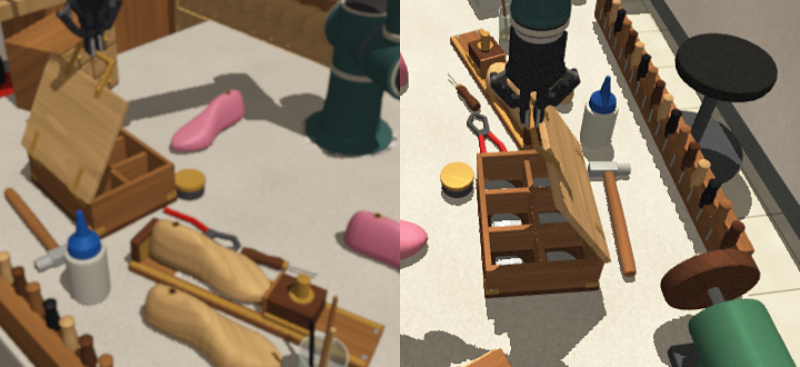

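The final view shows the lid at about 60° in the fingers at left (85,60), and the last snug between stop and slide at (205,260). The tin, hammer, bottle, awl and pincers look to be where they were. The tool's travel gives 60-62°. I'll hold for a few rows, then hand in.

Request:
play_rows:
  rows:
    - [[0, 0, 0], [0, 0, 0]]
    - [[0, 0, 0], [0, 0, 0]]
    - [[0, 0, 0], [0, 0, 0]]
    - [[0, 0, 0], [0, 0, 0]]
    - [[0, 0, 0], [0, 0, 0]]
    - [[0, 0, 0], [0, 0, 0]]

```text
time: 17.27
tool_pos: [0.5677, -0.2237, 0.2899]
tcp_rot: [-2.291, -2.148, -0.003]
wrist_force: [-5.9, 6.1, 8.7]
width: 0.095
grip_force: 39.7
```

Run:
```python
from h import *
s=bot.read_state();print({k:np.round(s[k],4) for k in ('time','tool_pos','wrist_force','width','grip_force','joint_vel')})
print(bot.finish_job())
```

```text
{'time': np.float64(17.2667), 'tool_pos': array([ 0.5677, -0.2237,  0.2899]), 'wrist_force': array([-5.8935,  6.0706,  8.722 ]), 'width': np.float64(0.0951), 'grip_force': np.float64(39.6787), 'joint_vel': array([ 0.0008, -0.0006,  0.002 ,  0.0011, -0.0002,  0.0012])}
the job is handed in; nothing more can be done
None
```

I handed the job in with the last snug between the toe slide and heel stop, and the gripper holding the chest lid still at about 60° (60–62° by the tool's travel); no verdict came back.

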